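# Seat a snap-in cover with the seating tool

### The arm

A 7-joint arm with a two-finger parallel gripper is mounted at the origin on a cart in front of the work surface, level with it; the furniture and walls round the work are solid. World frame = base frame: x ahead of the robot, y to its left, z up, the work surface at z = 0. Lengths are in mm, angles in rad, forces in N, time in s.
With the tool pointing down it reaches from about 400 to 900 mm from the base axis. Payload 5.6 kg.
Tool frame: the origin (TCP) lies on the centre line of the jaws, within the pads' length; the fingertips stand 19 mm ahead of it and the grasp point (between the pads) is the TCP; z points along the fingers, y is the line along which they close (so a half turn about z gives the same grasp; the last joint's range is limited). The gripper opens to 92 mm and grips with 3 to 60 N. Pads are 20 mm wide; open, the fingers measure 128 mm over their backs; the gripper's body (75 mm by 189 mm) begins 69 mm behind the grasp point.
Start: joints at [1.246, 0.468, -0.012, 1.603, 0.006, 1.071, -0.056], TCP at [180.714, -624.38, 233.592] pointing down, gripper open.
Joint ranges: [-2.53, 2.53], [-0.31, 2.02], [-1.57, 1.55], [0.28, 2.44], [-1.29, 4.43], [0.15, 1.84], [-2.92, 2.92]. Speed limits (rad/s): [2.57, 2.57, 3.14, 3.14, 3.14, 3.14, 3.14].

### API

Orientations are given as [roll, pitch, yaw] about the fixed x, y, z axes, in that order (R = Rz(yaw) Ry(pitch) Rx(roll)).
In Python, from bench import r gives the robot as it stands.
- The arm moves only by the tool play_rows, never from a script. Its argument "rows" is a list that holds one entry, the list of rows, each a list of 4 numbers: the shift along the tool's x, y, z in mm, then the turn about the tool's z in degrees. In form: [[[dx, dy, dz, roll], ...]]. A call has 1 to 8 rows; each row shifts and turns the commanded pose from where the row before left it, along the tool's axes as they then stand; what a row does not reach is not made up. A row lasts 1/8 s, in which the tool goes at most 62.5 mm and 10.7 degrees, less where a joint would pass 70% of its speed; a pose out of reach is approached as far as the arm can. A call with a gripper value outside its range is refused whole. "grip" is the opening, from 0 (shut) to 1 (fully open), set as the call begins (left out, the last holds). The fingers move at their own pace and stop on an object; "newtons" is the grip in N (left out, the last holds). Time passes only in rows, so rows that do not move let the fingers close. It gives the time, the measured TCP pose, the force, the opening and the grip force at its end, in the units of the state.
- r.get_state(): the state, without advancing time (a new reading comes with each control period).
- r.capture(name): name is "scene" or "top"; returns the picture (384x512x3 uint8, red, green, blue); there is no depth.
- r.camera_info(name): a dict with "vfov" (degrees; the focal length in pixels is half the picture's height over the tangent of half this angle, whatever the lens; pixels are square), "cx", "cy" (the principal point, pixels), "R" (3x3) and "t" (3): a world point X has camera coordinates R X + t. Camera axes: x right, y down, z forward; pixel columns grow to the right and rows downward; lengths in mm; the calibration is good to about 2 mm. A picture is of the moment at which its call begins. camera_info takes no time and is no camera call.
- r.sign_off(): hands the job in; it is judged then, once.
The state is a dict: "clock": time; "joint_pos": joint angles; "joint_vel": joint speeds; "tau": joint torques, N m; "ee_pos": TCP position; "eef_rot": TCP orientation; "wrist_force": force on the tool from outside, world axes, zero at the start; "torque": the same for the moment, N m; "finger_gap": opening from 0.0 (shut) to 1.0 (fully open); "gripper_force": force on a finger pad.
Only numpy, scipy, OpenCV 4.12 (cv2) and the standard library are available. Lean on these libraries where they do the work, as an engineer would, in place of code of your own. Each camera call takes 0.05 s, during which the arm holds its last target. There are 200 camera calls.

### The job

One of the two grey housings still has its round black cover standing proud. Take the seating tool by its handle, press its flat foot squarely onto the middle of that cover until the cover clicks fully home, flush with the rim, and then stand the tool upright on the bench again. Press with the tool only, never with the gripper itself, keep the gripper off both housings, and leave both housings where they stand.

Things in the scene. Friction and masses are not known exactly. Their poses are not given: they have to be found in the camera images.
- seating_tool: The seating tool, loose, standing upright on the bench: round white foot of 54 mm diameter and flat underside, thin steel stem, black round handle of 30 mm diameter; 140 mm tall in all, 0.25 kg. Origin: centre of the foot's underside; z runs up the stem. The handle is straight from 76 to 128 mm above the origin, with a 36 mm knob end above that.
- tool_foot (a point): Centre of the underside of the seating tool's foot, the face that presses (same point as the tool's origin).
- tool_grip (a point): Point on the tool's axis in the middle of the handle, 103 mm above the underside of the foot: the place to grip. Gripped there from above, the fingertips stay higher than the housings.
- housing_1: The housing whose cover stands proud: loose grey box, 90 x 90 mm, 55 mm high, 0.9 kg, with a round aluminium collar on top (84 mm outside, 74 mm inside) whose rim is 71 mm above the bench; a black plugged cable entry stands 14 mm out of its +x side. Origin: centre of the underside, z up. It may stand anywhere in the row with housing_2 and the tool.
- housing_2: The second, identical box; its cover is already fully home at the start. Origin: centre of the underside, z up.
- cover_1 (a joint): Travel of the cover in housing_1, in m: 0 = standing proud by 12 mm (start), 0.012 = fully home, flush with the rim. It is a sprung snap fit: about 10 N starts it, the resistance falls to nothing as it goes down, and from about 6.5 mm of travel it snaps home by itself and stays. Let go early it springs back up, or hangs half-way if left at 4 to 6 mm.
- cover_1_top (a point): Centre of the flat top of the cover in housing_1 (black disc, 71 mm diameter): 83 mm above the bench while proud, 71 mm when home. The top carries a thin grey ring line, 54 mm across, as large as the tool's foot.
- cover_2 (a joint): Travel of the cover in housing_2, in m: 0.012 (home) at the start; same snap.
- cover_2_top (a point): Centre of the flat top of the cover in housing_2: 71 mm above the bench.

How it is judged:
By the outcome, as a careful person would: the job done as asked, in the order asked, and still so for the second after the job is handed in, with the robot touching nothing.
It also fails if it takes over 48 s, if anything falls off the work surface, if the arm or the gripper's body presses on something with over 40 N, if the wrist force passes 120 N, or if a joint passes its speed limit or range.

## Working session

There is one attempt and no reset: what is moved stays moved. The work goes in short steps, Python scripts to look and compute and a tool call to move; the robot and the scene stay as the last step left them, time stands still between calls to the robot, and variables do not carry over. Pictures are saved under pics/ and viewed, at most 10 in all, crops included, and the job is handed in when it is done.

Besides the shell and the picture viewer there is one more tool, called after "Emit:" by a JSON object that holds its "method" and its "body", one argument or row to a line. play_rows: Moves the arm, as the interface text tells. Its arguments: {"type":"object","properties":{"rows":{"type":"array"},"grip":{"type":"number"},"newtons":{"type":"number"}},"required":["rows"]}

```bash
mkdir -p pics; python3 - <<'E'
from bench import r
import cv2
for n in("scene","top"):
    im=r.capture(n); cv2.imwrite(f"pics/{n}0.png",cv2.cvtColor(im,cv2.COLOR_RGB2BGR)); print(n,r.camera_info(n))
print(r.get_state())
E
```

```text
scene {'vfov': 45.46956787449277, 'cx': 248.08904219400242, 'cy': 201.1580843433018, 'R': array([[ 0.81167179, -0.58387504, -0.01669869],
       [-0.39153954, -0.52263787, -0.75732849],
       [ 0.43345783,  0.62124037, -0.65282058]]), 't': array([-318.95405898,  375.31241741,  569.88337562])}
top {'vfov': 51.551908324980175, 'cx': 256.46348132300454, 'cy': 195.46294143559862, 'R': array([[ 0.02209337, -0.99954234,  0.02066372],
       [-0.98199719, -0.02557468, -0.18715622],
       [ 0.18759904, -0.0161568 , -0.9821128 ]]), 't': array([146.31736713, 531.91331501, 845.28223339])}
{'clock': 0.1, 'joint_pos': array([ 1.24600281,  0.46832428, -0.01162026,  1.60353085,  0.00604256,
        1.07140392, -0.05628146]), 'joint_vel': array([ 4.82181854e-04, -1.48071341e-03,  3.74709859e-04, -1.96997877e-03,
        7.74147983e-05,  5.22519318e-04,  2.15236279e-04]), 'tau': array([ 5.95682868e-04, -5.21653032e+01, -1.26289664e-02, -2.44370914e+01,
       -5.68454072e-02,  1.40427682e-02,  7.71892178e-05]), 'ee_pos': array([ 180.54797562, -623.90038896,  232.71306221]), 'eef_rot': array([-3.13996664e+00,  1.46372840e-04,  2.81783700e-01]), 'wrist_force': array([-0.99538287, -0.85366526, -0.58334207]), 'torque': array([ 0.00802363,  0.01556794, -0.02433106]), 'gripper_force': 0.0, 'finger_gap': 0.9985358727335074}
```

View pics/scene0.png

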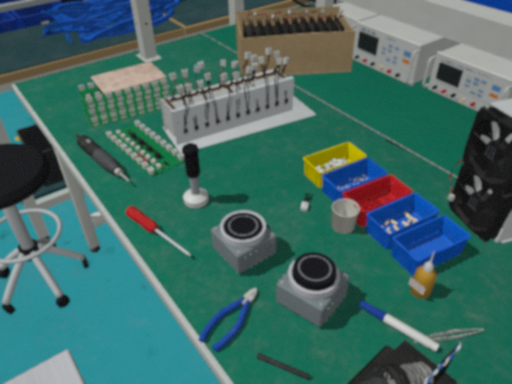

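View pics/top0.png

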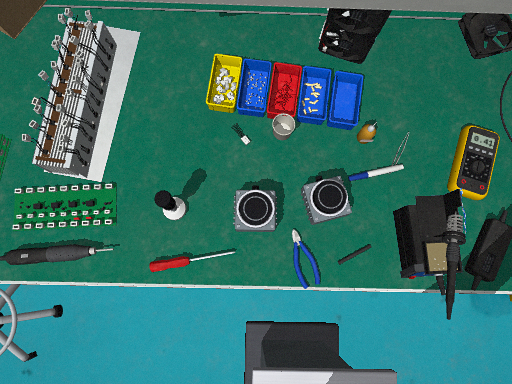

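The scene view shows the tool near (195,190) and housings near (243,240) and (312,285). In the top view the tool foot is near (174,209) and the housings near (255,209) and (327,199). I'll enlarge these areas.

```bash
python3 - <<'E'
import cv2
a=cv2.imread("pics/scene0.png")[130:330,170:370]; cv2.imwrite("pics/s1.png",cv2.resize(a,(800,600) if 0 else (600,600),interpolation=cv2.INTER_CUBIC))
a=cv2.imread("pics/top0.png")[165:245,150:360]; cv2.imwrite("pics/t1.png",cv2.resize(a,(798,304),interpolation=cv2.INTER_CUBIC))
E
```

```text
(no output)
```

View pics/s1.png

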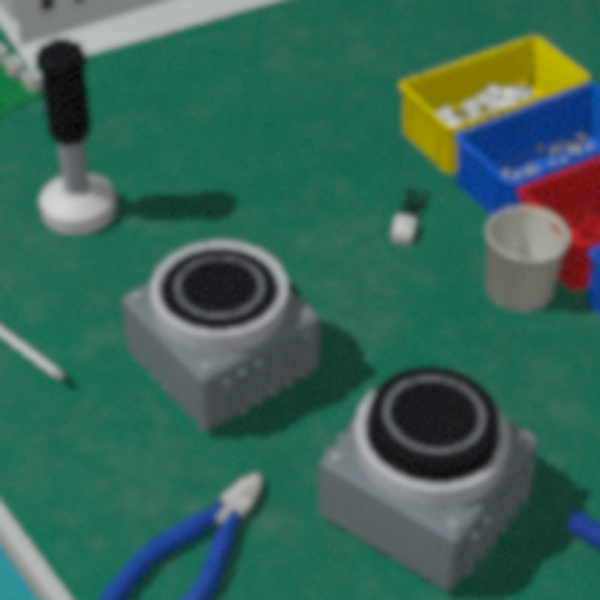

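View pics/t1.png

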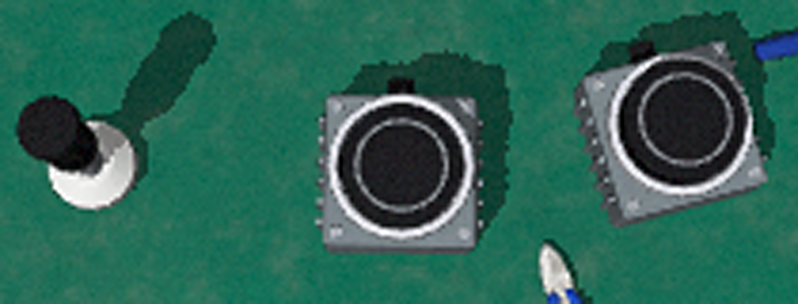

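The right-hand housing (scene crop 435,413; top crop 686,120) has the proud cover. The middle one is flush.

```bash
cat > h.py <<'E'
from bench import r
import numpy as np
def K(n):
    c=r.camera_info(n); return c,192/np.tan(np.radians(c['vfov']/2))
def at(n,u,v,z):
    c,f=K(n); R=np.array(c['R']);C=-R.T@c['t']; d=R.T@np.array([(u-c['cx'])/f,(v-c['cy'])/f,1]); return (C+d*(z-C[2])/d[2]).round(1)
def px(n,X):
    c,f=K(n); p=np.array(c['R'])@X+c['t']; return (p[:2]/p[2]*f+[c['cx'],c['cy']]).round(1)
E
python3 - <<'E'
from h import *
s=lambda x,y:((x+.5)/3-.5+170,(y+.5)/3-.5+130)
t=lambda x,y:((x+.5)/3.8-.5+150,(y+.5)/3.8-.5+165)
print("cover1",at("scene",*s(435,413),83),at("top",*t(686,120),83))
print("cover2",at("scene",*s(219,286),71),at("top",*t(401,166),71))
print("knobtop",at("scene",*s(61,50),140),at("top",*t(50,129),140))
for z in(0,12):print("foot",z,at("scene",*s(78,205),z),at("top",*t(92,165),z))
p=[at("top",*t(*q),55) for q in((326,97),(474,97),(474,246),(326,246))];print("h2 corners",p)
p=[at("top",*t(*q),55) for q in((584,79),(722,42),(766,180),(620,222))];print("h1 corners",p)
st=r.get_state();print(st['clock'],st['eef_rot'])
E
```

```text
cover1 [526.4  -1.7  83. ] [ 5.242e+02 -2.000e-01  8.300e+01]
cover2 [496.9 159.5  71. ] [495.4 161.6  71. ]
knobtop [503.1 347.2 140. ] [499.6 347.9 140. ]
foot 0 [504.9 353.2   0. ] [502.4 351.6   0. ]
foot 12 [498.5 340.3  12. ] [500.6 349.3  12. ]
h2 corners [array([537.9, 206.5,  55. ]), array([540.2, 119.3,  55. ]), array([452.2, 118.1,  55. ]), array([450.1, 203.7,  55. ])]
h1 corners [array([552.8,  54.3,  55. ]), array([577.5, -28.1,  55. ]), array([495.1, -52.5,  55. ]), array([468.2,  33.4,  55. ])]
0.1 [-3.13996664e+00  1.46372840e-04  2.81783700e-01]
```

Both cameras agree to about 3 mm: cover_1 is at (525, -1) and the tool is at (501, 348). First I'll turn to yaw 90° (tool x = world +y, tool y = world +x) while rising.

Emit:
{"method": "play_rows", "body": {
  "rows": [
    [[0, 0, -8, -10.5], [0, 0, -8, -10.5], [0, 0, -8, -10.5], [0, 0, -8, -10.5], [0, 0, -8, -10.5], [0, 0, -8, -10.5], [0, 0, 0, -10.5], [0, 0, 0, 0]]
  ],
  "grip": 1
}}

```text
clock: 1.1
ee_pos: [180.5, -624.2, 281.1]
eef_rot: [-3.142, -0.001, 1.562]
wrist_force: [1.0, -0.1, -1.0]
finger_gap: 0.996
gripper_force: 0.0
```

Emit:
{"method": "play_rows", "body": {
  "rows": [
    [[50, 35, 0, 0], [50, 35, 0, 0], [50, 35, 0, 0], [50, 35, 0, 0], [50, 35, 0, 0], [50, 35, 0, 0], [50, 35, 0, 0], [50, 35, 0, 0]]
  ]
}}

```text
clock: 2.1
ee_pos: [463.9, -224.5, 281.6]
eef_rot: [3.142, 0.0, 1.56]
wrist_force: [-0.2, -0.5, -1.0]
finger_gap: 1.0
gripper_force: 0.0
```

Emit:
{"method": "play_rows", "body": {
  "rows": [
    [[60, 5, 0, 0], [60, 5, 0, 0], [60, 5, 0, 0], [60, 5, 0, 0], [60, 5, 0, 0], [60, 5, 0, 0], [60, 5, 0, 0], [60, 5, 0, 0]]
  ]
}}

```text
clock: 3.1
ee_pos: [506.2, 255.1, 281.2]
eef_rot: [-3.141, 0.001, 1.56]
wrist_force: [1.3, -0.7, -0.3]
finger_gap: 1.004
gripper_force: 0.0
```

Emit:
{"method": "play_rows", "body": {
  "rows": [
    [[50, 0, 0, 0], [40, 0, 0, 0], [0, 0, 0, 0]]
  ]
}}

```text
clock: 3.48
ee_pos: [505.0, 347.1, 280.9]
eef_rot: [-3.14, -0.001, 1.567]
wrist_force: [0.5, 0.2, -0.3]
finger_gap: 0.999
gripper_force: 0.0
```

Emit:
{"method": "play_rows", "body": {
  "rows": [
    [[1, -4, 0, 0], [0, 0, 50, 0], [0, 0, 50, 0], [0, 0, 40, 0], [0, 0, 20, 0], [0, 0, 12, 0], [0, 0, 5, 0], [0, 0, 0, 0]]
  ]
}}

```text
clock: 4.47
ee_pos: [503.3, 344.9, 105.4]
eef_rot: [3.14, -0.001, 1.564]
wrist_force: [0.0, 1.1, 0.4]
finger_gap: 0.996
gripper_force: 0.0
```

```bash
python3 - <<'E'
from h import *
import cv2
im=cv2.cvtColor(r.capture("scene"),cv2.COLOR_RGB2BGR)[90:230,100:300]
im2=cv2.cvtColor(r.capture("top"),cv2.COLOR_RGB2BGR)[130:270,80:280]
cv2.imwrite("pics/g1.png",cv2.resize(cv2.hconcat([im,im2]),(800,280),interpolation=cv2.INTER_CUBIC)); print(r.get_state()['ee_pos'])
E
```

```text
[503.26829201 345.08953188 105.60196718]
```

View pics/g1.png

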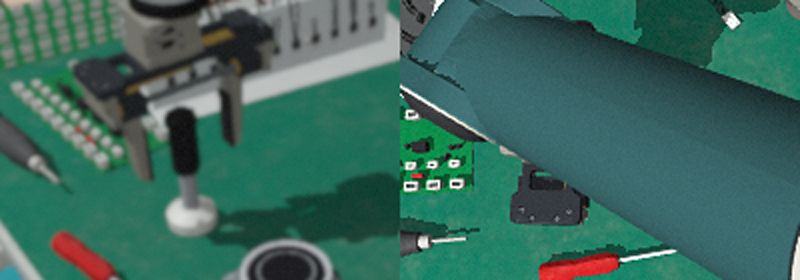

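The handle stands between the open fingers. I'll correct by +3 mm in y and -2 mm in x, lower by 2 mm, and close.

Emit:
{"method": "play_rows", "body": {
  "rows": [
    [[3, -2, 2, 0], [0, 0, 0, 0]]
  ]
}}

```text
clock: 4.82
ee_pos: [500.5, 348.2, 102.8]
eef_rot: [3.141, -0.0, 1.565]
wrist_force: [0.5, -0.1, 1.0]
finger_gap: 0.998
gripper_force: 0.0
```

Emit:
{"method": "play_rows", "body": {
  "rows": [
    [[0, 0, 0, 0], [0, 0, 0, 0], [0, 0, 0, 0], [0, 0, 0, 0], [0, 0, 0, 0], [0, 0, 0, 0], [0, 0, 0, 0], [0, 0, 0, 0]]
  ],
  "grip": 0,
  "newtons": 45
}}

```text
clock: 5.82
ee_pos: [501.0, 347.6, 102.6]
eef_rot: [3.141, -0.0, 1.564]
wrist_force: [1.0, 0.3, -0.6]
finger_gap: 0.354
gripper_force: 45.0
```

Gripped on the handle. Next I'll lift and carry it toward (525, -1).

Emit:
{"method": "play_rows", "body": {
  "rows": [
    [[0, 0, -5, 0], [0, 0, -15, 0], [0, 0, -25, 0], [0, 0, -30, 0], [0, 0, -25, 0], [0, 0, -10, 0], [0, 0, 0, 0]]
  ]
}}

```text
clock: 6.7
ee_pos: [500.9, 347.7, 213.1]
eef_rot: [3.141, -0.0, 1.565]
wrist_force: [-0.6, 0.3, -3.1]
finger_gap: 0.354
gripper_force: 45.0
```

Emit:
{"method": "play_rows", "body": {
  "rows": [
    [[-20, 2, 0, 0], [-40, 3, 0, 0], [-55, 4, 0, 0], [-55, 4, 0, 0], [-55, 3, 0, 0], [-50, 3, 0, 0], [-30, 2, 0, 0], [-15, 1, 0, 0]]
  ]
}}

```text
clock: 7.7
ee_pos: [520.2, 25.4, 211.6]
eef_rot: [-3.14, 0.0, 1.562]
wrist_force: [-0.2, -0.0, -2.9]
finger_gap: 0.352
gripper_force: 45.0
```

Emit:
{"method": "play_rows", "body": {
  "rows": [
    [[-15, 1, 0, 0], [-9, 0, 0, 0], [0, 0, 0, 0], [0, 0, 0, 0]]
  ]
}}

```text
clock: 8.2
ee_pos: [521.6, 4.6, 212.6]
eef_rot: [3.142, -0.001, 1.566]
wrist_force: [-0.5, 0.1, -3.5]
finger_gap: 0.353
gripper_force: 45.0
```

```bash
python3 - <<'E'
from h import *
import cv2
c=cv2.cvtColor(r.capture("scene"),cv2.COLOR_RGB2BGR)[190:330,240:400]
d=cv2.cvtColor(r.capture("top"),cv2.COLOR_RGB2BGR)[150:290,240:400]
cv2.imwrite("pics/p1.png",cv2.resize(cv2.hconcat([c,d]),(800,350),interpolation=cv2.INTER_CUBIC)); s=r.get_state();print(s['ee_pos'],s['eef_rot'],s['finger_gap'])
E
```

```text
[521.6374268    4.42657776 212.63608101] [ 3.14143898e+00 -2.58070991e-04  1.56599764e+00] 0.353349515372338
```

View pics/p1.png

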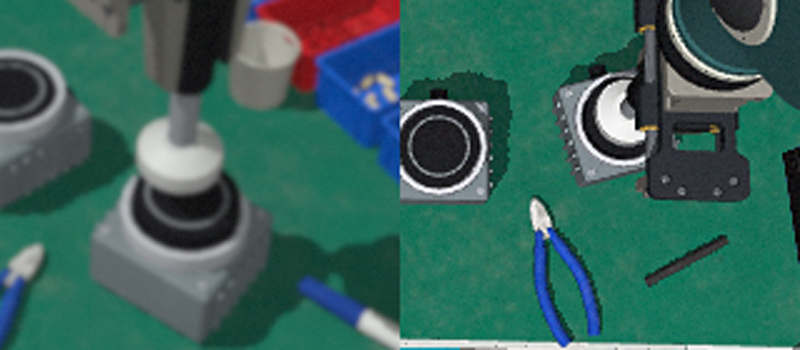

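The foot hangs upright over cover_1 at scene crop (180,165). Scale is 2.5: left edge 137, right 224, bottom 195. I'll check the projected foot circle against these.

```bash
python3 - <<'E'
from h import *
a=np.linspace(0,6.283,200)
def box(n,c,rad):
    P=np.array([px(n,np.array(c)+[rad*np.cos(t),rad*np.sin(t),0]) for t in a]); 
    o=np.array([240,190] if n=="scene" else [240,150]); P=(P-o)*2.5; return P.min(0),P.max(0)
print("foot underside",box("scene",[521.6,4.4,109.6],27))
print("cover",box("scene",[525,-1,83],35.5)); print("foot pressed target",box("scene",[525,-1,83],27))
print("foot top view",box("top",[521.6,4.4,120],27), "cover top",box("top",[525,-1,83],35.5))
E
```

```text
foot underside (array([135.  , 132.25]), array([220.75, 195.5 ]))
cover (array([129.25, 153.25]), array([239.75, 237.  ]))
foot pressed target (array([142.5 , 162.75]), array([226.5 , 226.25]))
foot top view (array([196.5,  78.5]), array([261.25, 142.25])) cover top (array([185.5 ,  74.75]), array([267.  , 155.25]))
```

Prediction and picture agree within about 1 px. Moving over the centre and down to about 3 mm above the cover, then looking.

Emit:
{"method": "play_rows", "body": {
  "rows": [
    [[-5, 3, 0, 0], [0, 0, 8, 0], [0, 0, 8, 0], [0, 0, 7, 0], [0, 0, 0, 0], [0, 0, 0, 0]]
  ]
}}

```text
clock: 9.05
ee_pos: [524.7, -1.4, 189.6]
eef_rot: [3.142, -0.0, 1.565]
wrist_force: [0.3, 0.0, -3.1]
finger_gap: 0.356
gripper_force: 45.0
```

```bash
python3 - <<'E'
from h import *
import cv2
c=cv2.cvtColor(r.capture("scene"),cv2.COLOR_RGB2BGR)[220:320,265:365]
d=cv2.cvtColor(r.capture("top"),cv2.COLOR_RGB2BGR)[160:235,290:365]
cv2.imwrite("pics/p2.png",cv2.hconcat([cv2.resize(c,(400,400),interpolation=cv2.INTER_CUBIC),cv2.resize(d,(400,400),interpolation=cv2.INTER_CUBIC)])); s=r.get_state();print(s['ee_pos'],s['eef_rot'],s['wrist_force'])
E
```

```text
[524.8174965   -1.4273675  189.81770102] [3.14109981e+00 4.63254897e-05 1.56463983e+00] [ 0.03083116  0.22024682 -3.46119715]
```

View pics/p2.png

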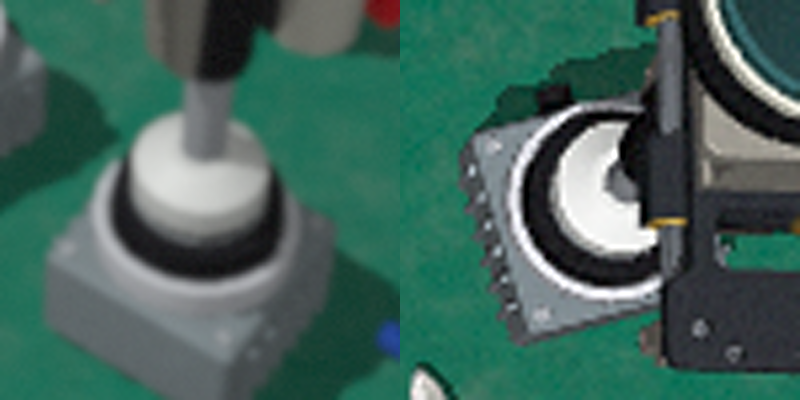

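The foot is centred on the ring within about 1 mm (foot 130–272 inside cover 110–286 in the left panel). Pressing in stages.

Emit:
{"method": "play_rows", "body": {
  "rows": [
    [[0, 0, 2, 0], [0, 0, 2, 0], [0, 0, 1, 0], [0, 0, 0, 0]]
  ]
}}

```text
clock: 9.65
ee_pos: [525.0, -1.5, 185.1]
eef_rot: [3.141, 0.0, 1.565]
wrist_force: [-0.7, -1.2, 3.3]
finger_gap: 0.351
gripper_force: 45.0
```

Emit:
{"method": "play_rows", "body": {
  "rows": [
    [[0, 0, 2, 0], [0, 0, 2, 0], [0, 0, 2, 0], [0, 0, 0, 0]]
  ]
}}

```text
clock: 10.15
ee_pos: [524.0, -1.7, 177.8]
eef_rot: [-3.14, -0.0, 1.564]
wrist_force: [-1.0, -0.1, -3.0]
finger_gap: 0.355
gripper_force: 45.0
```

Emit:
{"method": "play_rows", "body": {
  "rows": [
    [[0, 0, 2, 0], [0, 0, 1, 0], [0, 0, 0, 0]]
  ]
}}

```text
clock: 10.52
ee_pos: [524.4, -1.5, 175.3]
eef_rot: [-3.141, -0.0, 1.565]
wrist_force: [0.1, 0.1, -1.6]
finger_gap: 0.354
gripper_force: 45.0
```

Emit:
{"method": "play_rows", "body": {
  "rows": [
    [[0, 0, 1, 0], [0, 0, 0.5, 0], [0, 0, 0, 0]]
  ]
}}

```text
clock: 10.9
ee_pos: [524.6, -1.5, 174.0]
eef_rot: [-3.141, 0.0, 1.565]
wrist_force: [-0.3, 0.3, -3.7]
finger_gap: 0.353
gripper_force: 45.0
```

Emit:
{"method": "play_rows", "body": {
  "rows": [
    [[0, 0, 0.7, 0], [0, 0, 0.7, 0], [0, 0, 0, 0]]
  ]
}}

```text
clock: 11.28
ee_pos: [525.2, -1.4, 173.3]
eef_rot: [3.14, 0.0, 1.565]
wrist_force: [0.6, -0.4, 3.8]
finger_gap: 0.356
gripper_force: 45.0
```

Contact force returns only at flush height, so the cover is home. I'll lift, carry the tool back partway, and verify by camera.

Emit:
{"method": "play_rows", "body": {
  "rows": [
    [[0, 0, -4, 0], [0, 0, -12, 0], [0, 0, -16, 0], [0, 0, -10, 0], [0, 0, 0, 0]]
  ]
}}

```text
clock: 11.9
ee_pos: [525.2, -1.5, 215.8]
eef_rot: [3.139, 0.0, 1.564]
wrist_force: [-0.4, 0.4, -3.3]
finger_gap: 0.35
gripper_force: 45.0
```

Emit:
{"method": "play_rows", "body": {
  "rows": [
    [[20, -2, 0, 0], [40, -3, 0, 0], [55, -4, 0, 0], [55, -4, 0, 0], [55, -3, 0, 0], [50, -3, 0, 0], [30, -2, 0, 0], [15, -1, 0, 0]]
  ]
}}

```text
clock: 12.9
ee_pos: [503.7, 320.3, 214.1]
eef_rot: [-3.14, -0.0, 1.567]
wrist_force: [-0.4, -0.4, -3.4]
finger_gap: 0.354
gripper_force: 45.0
```

Emit:
{"method": "play_rows", "body": {
  "rows": [
    [[18, -1, 0, 0], [11, 0, 0, 0], [0, 0, 0, 0], [0, 0, 0, 0]]
  ]
}}

```text
clock: 13.4
ee_pos: [504.2, 346.6, 214.5]
eef_rot: [-3.142, 0.001, 1.563]
wrist_force: [-1.0, 0.1, -2.2]
finger_gap: 0.353
gripper_force: 45.0
```

```bash
python3 - <<'E'
from h import *
import cv2
c=cv2.cvtColor(r.capture("scene"),cv2.COLOR_RGB2BGR)[90:330,140:380]
cv2.imwrite("pics/p3.png",cv2.resize(c,(600,600),interpolation=cv2.INTER_CUBIC)); s=r.get_state();print(s['ee_pos'],s['eef_rot'],s['wrist_force'])
E
```

```text
[504.23397915 346.52085183 214.55406056] [3.14151177e+00 8.95476785e-04 1.56320220e+00] [-0.16646662 -0.34481685 -2.588835  ]
```

View pics/p3.png

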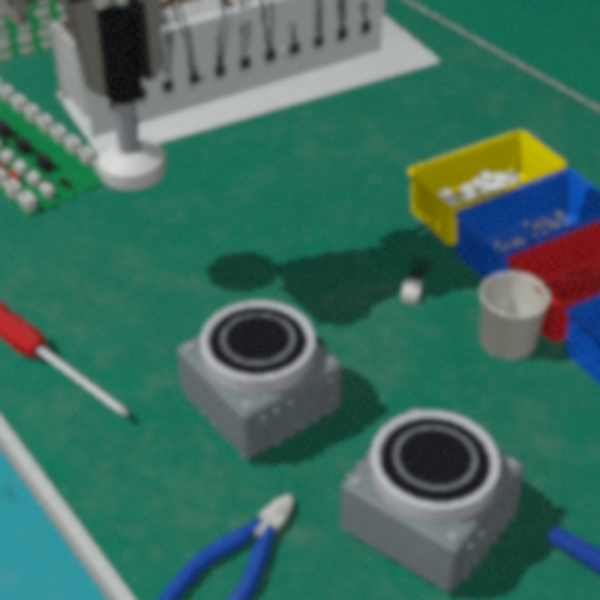

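Both covers are flush: cover_1 at crop (435,458) matches cover_2 at (258,340). The housings haven't moved. Now I'll set the tool down at its old spot.

Emit:
{"method": "play_rows", "body": {
  "rows": [
    [[0, -2, 30, 0], [0, 0, 35, 0], [0, 0, 25, 0], [0, 0, 12, 0], [0, 0, 5, 0], [0, 0, 2, 0], [0, 0, 0, 0]]
  ]
}}

```text
clock: 14.32
ee_pos: [502.2, 347.9, 106.4]
eef_rot: [3.14, -0.001, 1.564]
wrist_force: [-0.2, -0.4, -3.1]
finger_gap: 0.356
gripper_force: 45.0
```

Emit:
{"method": "play_rows", "body": {
  "rows": [
    [[0, 0, 1, 0], [0, 0, 0, 0]]
  ]
}}

```text
clock: 14.58
ee_pos: [501.9, 347.7, 105.0]
eef_rot: [3.141, -0.0, 1.565]
wrist_force: [-0.2, 0.2, -3.3]
finger_gap: 0.351
gripper_force: 45.0
```

Emit:
{"method": "play_rows", "body": {
  "rows": [
    [[0, 0, 1, 0], [0, 0, 0.7, 0], [0, 0, 0, 0]]
  ]
}}

```text
clock: 14.95
ee_pos: [501.8, 347.6, 102.9]
eef_rot: [-3.141, 0.0, 1.565]
wrist_force: [0.2, -0.2, -3.2]
finger_gap: 0.353
gripper_force: 45.0
```

Emit:
{"method": "play_rows", "body": {
  "rows": [
    [[0, 0, 0.5, 0], [0, 0, 0, 0]]
  ]
}}

```text
clock: 15.2
ee_pos: [501.9, 347.7, 102.6]
eef_rot: [3.141, -0.0, 1.565]
wrist_force: [-0.0, 0.2, -1.9]
finger_gap: 0.357
gripper_force: 45.0
```

Contact is beginning. One more half millimetre, then open.

Emit:
{"method": "play_rows", "body": {
  "rows": [
    [[0, 0, 0.4, 0], [0, 0, 0, 0]]
  ]
}}

```text
clock: 15.45
ee_pos: [502.0, 347.8, 102.5]
eef_rot: [3.141, -0.0, 1.565]
wrist_force: [-0.2, -1.0, 1.3]
finger_gap: 0.35
gripper_force: 45.0
```

Emit:
{"method": "play_rows", "body": {
  "rows": [
    [[0, 0, 0, 0], [0, 0, 0, 0], [0, 0, 0, 0], [0, 0, 0, 0], [0, 0, 0, 0], [0, 0, 0, 0], [0, 0, 0, 0], [0, 0, 0, 0]]
  ],
  "grip": 1
}}

```text
clock: 16.45
ee_pos: [501.8, 347.6, 102.0]
eef_rot: [-3.142, 0.0, 1.565]
wrist_force: [-0.6, -0.5, -0.8]
finger_gap: 0.998
gripper_force: 0.0
```

Emit:
{"method": "play_rows", "body": {
  "rows": [
    [[0, 0, -8, 0], [0, 0, -20, 0], [0, 0, -30, 0], [0, 0, -40, 0], [0, 0, -30, 0], [0, 0, -20, 0], [0, 0, 0, 0]]
  ]
}}

```text
clock: 17.32
ee_pos: [502.3, 348.2, 252.0]
eef_rot: [3.139, -0.002, 1.564]
wrist_force: [-0.3, -0.2, -0.2]
finger_gap: 0.997
gripper_force: 0.0
```

```bash
python3 - <<'E'
from h import *
import cv2
c=cv2.cvtColor(r.capture("scene"),cv2.COLOR_RGB2BGR)[90:330,140:380]
cv2.imwrite("pics/p4.png",cv2.resize(c,(600,600),interpolation=cv2.INTER_CUBIC)); s=r.get_state();print(s['ee_pos'],s['clock'],s['finger_gap'])
E
```

```text
[501.84393216 347.53011456 250.38822388] 17.375 0.9981689438752422
```

View pics/p4.png

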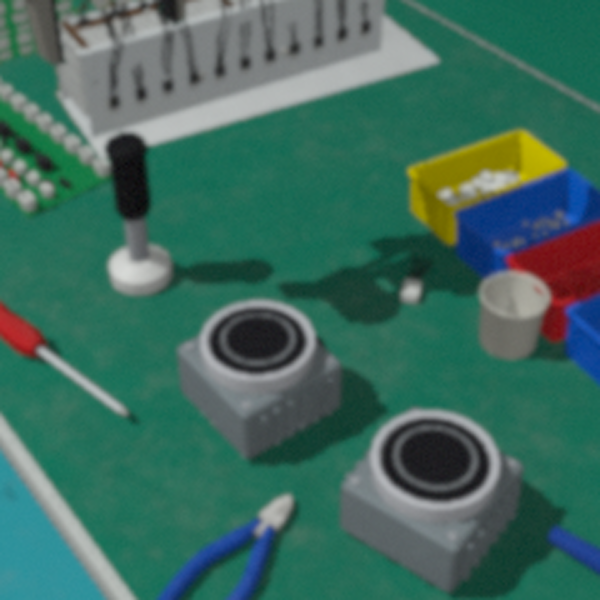

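The tool stands upright on the bench with its foot at crop (140,270). Both covers are flush and the gripper is clear.

```bash
python3 -c "
from bench import r
print(r.sign_off())"
```

```text
the job is handed in; nothing more can be done
None
```

I pressed the proud cover on housing_1 home with the seating tool, stood the tool upright back at its old spot, and handed the job in; the last camera view shows both covers flush and both housings where they stood.

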